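# Load a drill-guide puck into the feed chute and seat it on the sprung stop

## Task

Set the brass drill-guide puck gently, without dropping it, flat into the upper end of the sloped feed chute and let go of it there. Then push it down the chute, sliding flat on the chute floor, until it meets the sprung stop, hold it pressed lightly home there for about a second - never hard, or the stop jams - and back away so that it stays resting against the stop. Leave the other things on the counter where they are.

Things in the scene. Friction and masses are not known exactly. Their poses are not given: they have to be found in the camera images.
- puck_center (a point): Centre (half-way up) of the loose puck to be loaded: an upright round brass-cased cylinder, diameter 44 mm, height 38 mm, with a pale wooden core on top; about 0.15 to 0.3 kg. z is its axis. It starts standing on the counter to the robot's right (centre 19 mm above the counter). Grasp it across its diameter.
- channel: Aluminium channel of the fixed feed chute: straight U trough, 320 mm long, 14 degrees from level. Origin: on its floor's surface, mid length and width, 85 mm above the counter. x points downhill along the floor, y across, z square to the floor, up. Floor from x = -160 (upper end, open) to +160 mm; inside width 50 mm (the puck has 3 mm play each side); walls 4 mm thick, 8 mm high above the floor.
- load_point (a point): On the channel floor's surface at x = -100 mm of the channel, in its upper end, same axes. Set the puck down here, its centre within 35 mm along x; a thin blue line on the floor, 50 mm downhill of this point, marks the end of the loading place. The puck does not slide down by itself; floor friction is about 0.5 to 0.7, so pushing it down takes under 1.5 N.
- stop_block: Blue steel block of the stop, fixed across the channel's lower end: 25 mm along x, 58 across, 36 high. Axes as the channel; origin on the floor, middle of its uphill face (x = 135 mm of the channel). A black rubber pad (32 mm wide, 4 to 34 mm above the floor) on a spindle stands out uphill of it; the pad's face is 12 to 62 mm from the block, as last left, and is not measured: find it by feel.
- pad_range (a point): On the channel floor at x = 98 mm, same axes: the middle of the range where the pad's uphill face can be (25 mm either way). The pad is sprung along x, 5 N per mm from zero. Home: the puck presses it with at least 2.5 N for 0.3 s (aim for 4 to 7 N); over 12 N jams the stop. When the pusher backs off, the spring shifts the puck uphill by no more than that compression and it stays touching.
- wood_plug: Bystander, not to be moved: a stained wooden plug, diameter 44 mm, 38 mm high in all, with a narrower 24 mm knob on top. Origin at the centre of its underside. It and the puck may trade places.
- screwdriver: Bystander: orange-handled ratchet screwdriver lying beyond the chute, 227 mm long, 34 mm thick. Origin under the front end of its handle, x towards its tip.
- brad_pusher: Bystander: steel brad pusher lying on the left, 180 mm long, 26 mm thick. Origin under the middle of its length, x towards its tip.
- bracket1: Bystander: galvanized L bracket lying beyond the chute, 100 x 30 mm, 50 mm high at its +x end. Origin under the middle.
- bracket2: Bystander: second galvanized L bracket, the same.
- brad_jar: Bystander: dark metal jar of brads on the left, diameter 60 mm, 75 mm high. Origin at the centre of its underside.
Not all that is in view belongs to the job. Leave any purple look-alike of the part that bears puck_center alone.

How it is judged:
By the outcome, as a careful person would: the job done as asked, in the order asked, and still so for the second after the job is handed in, with the robot touching nothing.
It also fails if it takes over 61 s, if anything falls off the work surface, if the arm or the gripper's body presses on something with over 40 N, if the wrist force passes 120 N, or if a joint passes its speed limit or range.

## Robot

A 6-joint arm with a two-finger parallel gripper is mounted at the origin on the work surface. World frame = base frame: x ahead of the robot, y to its left, z up, the work surface at z = 0. Lengths are in mm, angles in rad, forces in N, time in s.
With the tool pointing down it reaches from about 400 to 925 mm from the base axis. Payload 12.5 kg.
Tool frame: the origin (TCP) lies midway between the tips of the shut fingers; the grasp point (between the pads) lies env.grasp_offset behind it (env.grasp_offset is the distance from the TCP to the grasp point, in mm); x points along the fingers, y is the direction in which the jaws open and shut, and the axes are right-handed (so a half turn about x gives the same grasp; the last joint's range is limited). The gripper opens to 95 mm and grips with 3 to 60 N. Pads are 20 mm wide; open, the fingers measure 119 mm over their backs; the gripper's body (75 mm by 180 mm) begins 59 mm behind the grasp point.
Start: joints at [-1.369, 0.491, 1.559, -0, 1.092, -0.106], TCP at [189.375, -595.637, 214.661] pointing down, gripper open.
Joint ranges: [-3.1, 3.1], [-0.84, 2.19], [0.05, 2.79], [-1.13, 4.28], [0.06, 2.93], [-2.69, 2.69]. Speed limits (rad/s): [2.22, 2.22, 2.79, 3.14, 3.14, 3.14].

## Interface

Orientations are given as [roll, pitch, yaw] about the fixed x, y, z axes, in that order (R = Rz(yaw) Ry(pitch) Rx(roll)).
In Python, from cell import env gives the robot as it stands.
- The arm moves only by the tool apply_moves, never from a script. Its arguments are lists of equal length, an entry for each row: "offset": the shift along the world's x, y, z in units of 25 mm (1.0 is 25 mm), a list of three; "yaw": the turn about the world's z in units of 6 degrees (1.0 is 6 degrees); "jaw": the closure, from -1 (fully open) to 1 (shut), so that 0 is half open. A call has 1 to 20 rows; each row is the pose to reach, as a shift and turn from the pose measured when the call began; what a row does not reach only later rows make up. A row lasts 1/8 s, in which the tool goes at most 62.5 mm and 10.7 degrees, less where a joint would pass 70% of its speed; a pose out of reach is approached as far as the arm can. A call with a gripper value outside its range is refused whole. The fingers move at their own pace and stop on an object; the grip force is fixed at half the most. Time passes only in rows, so rows that repeat a pose let the fingers close. It gives the time, the measured TCP pose, the force and the opening at its end, in the units of the state.
- env.state(): the state, without advancing time (a new reading comes with each control period).
- env.read_camera(name): name is "scene" or "top" or "wrist"; returns a dict with "frame" (420x560x3 uint8, red, green, blue), "fx", "fy", "cx", "cy" (pixels), "xyz" and "rotation" of the camera in the world; the wrist camera has in their place "hand_eye" (4x4, takes a point from camera to tool coordinates, whose origin is the TCP and whose axes are the tool frame's). Camera axes: x right, y down, z forward; pixel columns grow to the right and rows downward; lengths in mm; the calibration is good to about 2 mm. A picture is of the moment at which its call begins: read the wrist's pose just before it. There is no depth.
- env.job_done(): hands the job in, once; it reports no verdict.
The state is a dict: "t": time; "joints": joint angles; "qvel": joint speeds; "tau": joint torques, N m; "eef_pos": TCP position; "tcp_rot": TCP orientation; "ft_force": force on the tool from outside, world axes, zero at the start; "moment": the same for the moment, N m; "opening": opening from 0.0 (shut) to 1.0 (fully open).
Only numpy, scipy, OpenCV 4.12 (cv2) and the standard library are available. Lean on these libraries where they do the work, as an engineer would, in place of code of your own. Each camera call takes 0.05 s, during which the arm holds its last target.

## Working session

There is one attempt and no reset: what is moved stays moved. The work goes in short steps, Python scripts to look and compute and a tool call to move; the robot and the scene stay as the last step left them, time stands still between calls to the robot, and variables do not carry over. Pictures are saved under pics/ and viewed, and the job is handed in when it is done.

Besides the shell and the picture viewer there is one more tool, called by a JSON object that holds its "method" and its "body". apply_moves: Moves the arm, as the interface text tells. Its arguments: {"type":"object","properties":{"offset":{"type":"array"},"yaw":{"type":"array"},"jaw":{"type":"array"}},"required":["offset","yaw","jaw"]}

```bash
ls; mkdir -p pics
cat > h.py <<'E'
import numpy as np, cv2
from cell import env
def snap(n,f):
    c=env.read_camera(n); cv2.imwrite(f'pics/{f}.png',cv2.cvtColor(c['frame'],cv2.COLOR_RGB2BGR)); return c
E
python3 - <<'E'
from h import *
s=env.state(); print(s); print(env.grasp_offset)
for n in ['scene','top','wrist']:
    c=snap(n,n+'0'); print({k:(np.round(v,4).tolist() if k!='frame' else 0) for k,v in c.items()})
    import pickle; c['state']=s; pickle.dump(c,open(n+'0.pkl','wb'))
E
```

```text
pics
{'t': 0.0, 'joints': array([-1.36857836e+00,  4.91534940e-01,  1.55944441e+00,  1.83040901e-05,
        1.09166362e+00, -1.05624573e-01]), 'qvel': array([ 0.00106719,  0.00063439,  0.00036233,  0.00147828, -0.00119425,
       -0.00163436]), 'tau': array([ 2.14927146e-03, -6.12636709e+01, -2.58180535e+01,  6.93016173e-02,
        4.82661696e-02, -1.15674779e-04]), 'eef_pos': array([ 189.34152765, -595.38665022,  214.07877085]), 'tcp_rot': array([-1.69187609,  1.56974589,  1.75755065]), 'ft_force': array([-1.13817811,  0.31614004,  0.18206598]), 'moment': array([ 0.00422547,  0.00412746, -0.01675672]), 'opening': 1.0010655280923262}
18.8
{'frame': 0, 'fx': 411.487, 'fy': 411.487, 'cx': 277.8343, 'cy': 209.1811, 'xyz': [1134.8964, -570.6065, 1052.3366], 'rotation': [-2.4301, 0.0086, 0.6883]}
{'frame': 0, 'fx': 382.6345, 'fy': 382.6345, 'cx': 271.869, 'cy': 215.3513, 'xyz': [397.3233, 79.3251, 1051.2411], 'rotation': [-2.9361, -0.0021, -1.6377]}
{'frame': 0, 'fx': 291.6624, 'fy': 291.6624, 'cx': 279.1149, 'cy': 205.8387, 'hand_eye': [[-0.0001, -0.2424, 0.9702, -170.8754], [1.0, 0.0006, 0.0002, -1.0383], [-0.0006, 0.9702, 0.2424, -67.8267], [0.0, 0.0, 0.0, 1.0]]}
```

View pics/scene0.png

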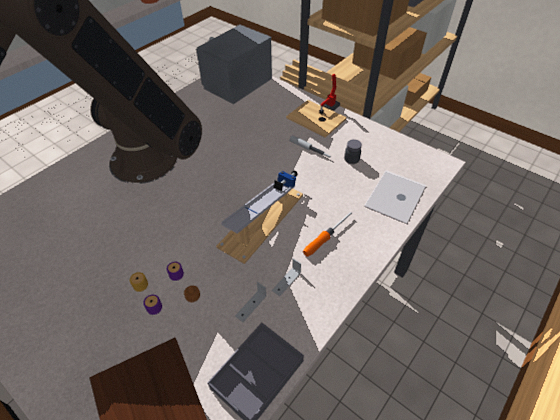

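View pics/top0.png

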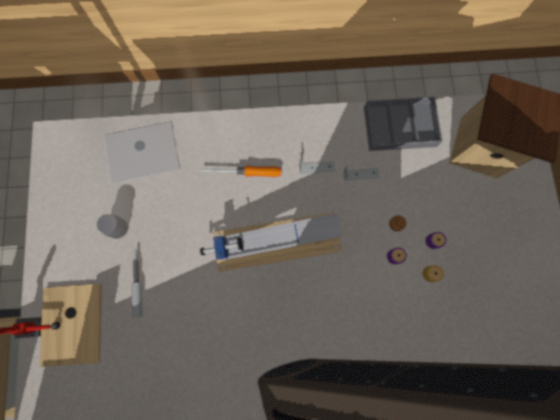

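View pics/wrist0.png

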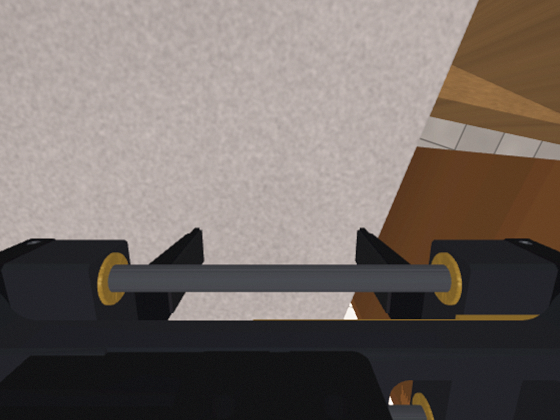

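The scene view shows four small cylinders: brass (139,281), two purple (175,270) and (152,304), and a brown plug (192,293). In the top view they are at (434,273), (436,240), (397,256) and (398,223). The brass one with the pale core fits the puck. I'll confirm that in enlarged crops.

Run:
```python
import cv2,numpy as np
a=cv2.imread('pics/scene0.png')[250:325,120:220]; b=cv2.imread('pics/top0.png')[205:295,380:460]
cv2.imwrite('pics/c1.png',np.hstack([cv2.resize(a,(400,300),interpolation=2),cv2.resize(b,(400,450),interpolation=2)[:300] if 0 else cv2.resize(b,(267,300),interpolation=2)]))
b=cv2.imread('pics/top0.png')[200:280,190:350]
cv2.imwrite('pics/c2.png',cv2.resize(b,(800,400),interpolation=2))
a=cv2.imread('pics/scene0.png')[160:260,210:310]
cv2.imwrite('pics/c3.png',cv2.resize(a,(600,600),interpolation=2))
```

```text
(no output)
```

View pics/c1.png

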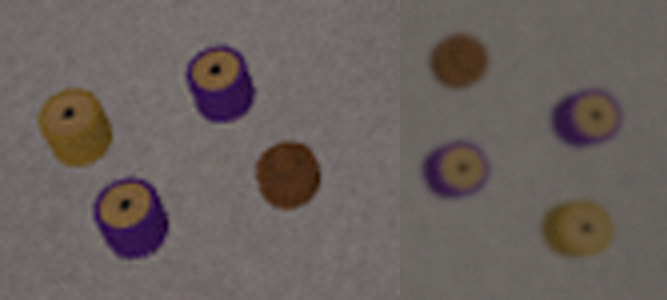

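View pics/c2.png

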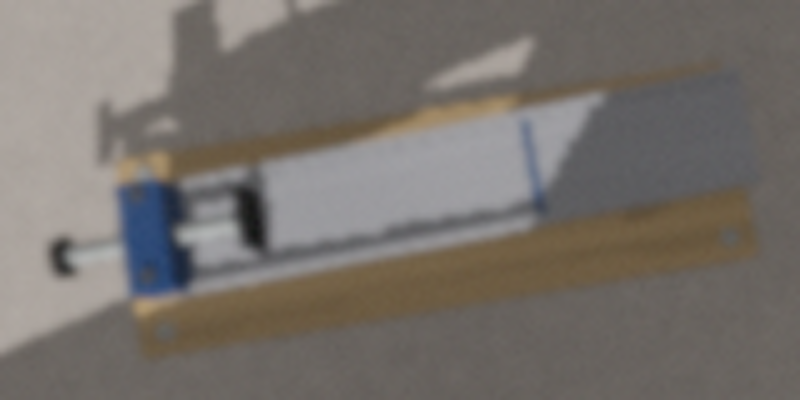

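View pics/c3.png

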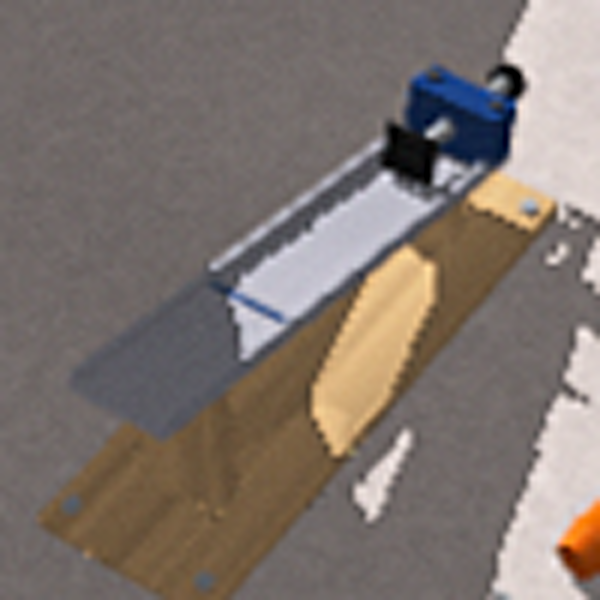

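The enlarged crop confirms the brass cylinder with the pale core is the puck. The brown disc is the plug and the purple ones are look-alikes. Next I'll fit the chute and puck poses from both cameras.

```bash
cat >> h.py <<'E'
import pickle
from scipy.optimize import least_squares
from scipy.spatial.transform import Rotation as R
C={n:pickle.load(open(f'{n}0.pkl','rb')) for n in ['scene','top']}
def proj(n,P):
    c=C[n]; M=R.from_euler('xyz',c['rotation']).as_matrix(); q=(np.atleast_2d(P)-c['xyz'])@M
    return np.c_[c['fx']*q[:,0]/q[:,2]+c['cx'],c['fy']*q[:,1]/q[:,2]+c['cy']]
def chan(p):  # x,y,yaw -> R,o
    Rm=R.from_euler('z',p[2]).as_matrix()@R.from_euler('y',np.radians(14)).as_matrix()
    return Rm,np.array([p[0],p[1],85.])
def ray(n,u,v,z):
    c=C[n]; M=R.from_euler('xyz',c['rotation']).as_matrix()
    d=M@np.array([(u-c['cx'])/c['fx'],(v-c['cy'])/c['fy'],1]); o=np.array(c['xyz']); return o+d*(z-o[2])/d[2]
E
python3 - <<'E'
from h import *
S=lambda u,v:(210+u/6,160+v/6); T=lambda u,v:(190+u/5,200+v/5)
obs=[('scene',S(222,288),(-50,25,0)),('scene',S(285,321),(-50,-25,0)),('scene',S(70,380),(-160,25,0)),('scene',S(165,438),(-160,-29,0)),
('top',T(524,120),(-50,-25,0)),('top',T(541,208),(-50,25,0)),('top',T(740,68),(-160,-27,4)),('top',T(760,185),(-160,27,4)),
('top',T(160,182),(135,-29,36)),('top',T(172,290),(135,29,36)),('scene',S(415,75+10),(135,29,36)),('scene',S(505,128),(135,-29,36))]
def f(p):
    Rm,o=chan(p); return np.concatenate([proj(n,Rm@np.array(q)+o)[0]-uv for n,uv,q in obs])
r=least_squares(f,[450,100,1.65],loss='soft_l1'); print(r.x,np.degrees(r.x[2])); print(np.round(f(r.x).reshape(-1,2),1))
for n,uv in [('scene',(120+69/4,250+114/4)),('top',(380+586/3.33,205+228/3.33))]: print('puck top',ray(n,*uv,38))
# pad face top at (x,0,34)
Rm,o=chan(r.x)
for x in (73,85,90,95,100,110,123): print(x,[((proj('scene',Rm@np.array([x,y,34])+o)[0]-(210,160))*6).round() for y in(16,-16)],[((proj('top',Rm@np.array([x,y,34])+o)[0]-(190,200))*5).round() for y in(-16,16)])
E
```

```text
[541.40130051  53.38725199   1.66119239] 95.17931268970568
[[-2.2 -0.9]
 [ 0.4  0.5]
 [ 0.2  0.8]
 [-0.9 -0.6]
 [ 0.  -0.5]
 [-0.   1.3]
 [-0.3  0.3]
 [-0.1 -1.7]
 [-0.5 -2.4]
 [ 0.1 -1.4]
 [-1.  -0.9]
 [-1.5 -1.2]]
puck top [ 426.84046334 -354.67801153   38.        ]
puck top [ 402.82832755 -670.99354139   38.        ]
73 [array([365., 137.]), array([414., 161.])] [array([277., 173.]), array([286., 235.])]
85 [array([378., 128.]), array([427., 152.])] [array([255., 177.]), array([264., 240.])]
90 [array([383., 125.]), array([432., 148.])] [array([245., 179.]), array([254., 242.])]
95 [array([388., 121.]), array([437., 144.])] [array([236., 181.]), array([245., 243.])]
100 [array([393., 117.]), array([442., 141.])] [array([227., 183.]), array([236., 245.])]
110 [array([403., 110.]), array([452., 133.])] [array([208., 186.]), array([217., 249.])]
123 [array([416., 100.]), array([464., 123.])] [array([184., 191.]), array([193., 253.])]
```

Run:
```python
from h import *
s=env.state(); M=R.from_euler('xyz',s['tcp_rot']).as_matrix(); print('tool axes cols\n',M.round(3))
print('toolY az',np.degrees(np.arctan2(M[1,1],M[0,1])))
for n,uv in [('scene',(120+69/4,250+114/4)),('top',(380+186/3.33,205+228/3.33))]: print('puck top',ray(n,*uv,38))
p=[541.4,53.4,1.6612]
for n,off,sc,size in [('scene',(200,150),6,(660,600)),('top',(190,190),5,(800,500))]:
    im=cv2.imread(f'pics/{n}0.png')[off[1]:off[1]+size[1]//sc,off[0]:off[0]+size[0]//sc]; im=cv2.resize(im,None,fx=sc,fy=sc,interpolation=2)
    Rm,o=chan(p)
    def L(a,b,col):
        P=proj(n,np.array([Rm@np.array(q)+o for q in(a,b)])); P=((P-off+.5)*sc-.5).round().astype(int); cv2.line(im,tuple(map(int,P[0])),tuple(map(int,P[1])),col,1)
    for y in(-25,25): L((-160,y,0),(135,y,0),(0,0,255)); L((-160,y,8),(135,y,8),(0,255,255))
    L((-50,-25,0),(-50,25,0),(0,255,0)); L((-160,-25,0),(-160,25,0),(0,255,0))
    for x in(135,160): L((x,-29,36),(x,29,36),(0,255,0)); 
    for y in(-29,29): L((135,y,36),(160,y,36),(0,255,0)); L((135,y,36),(135,y,0),(0,255,0))
    cv2.imwrite(f'pics/ov_{n}.png',im)
```

```text
tool axes cols
 [[-0.     0.303 -0.953]
 [ 0.001 -0.953 -0.303]
 [-1.    -0.001 -0.   ]]
toolY az -72.36270947618576
puck top [ 426.84046334 -354.67801153   38.        ]
puck top [ 423.88643028 -355.95878282   38.        ]
```

View pics/ov_scene.png

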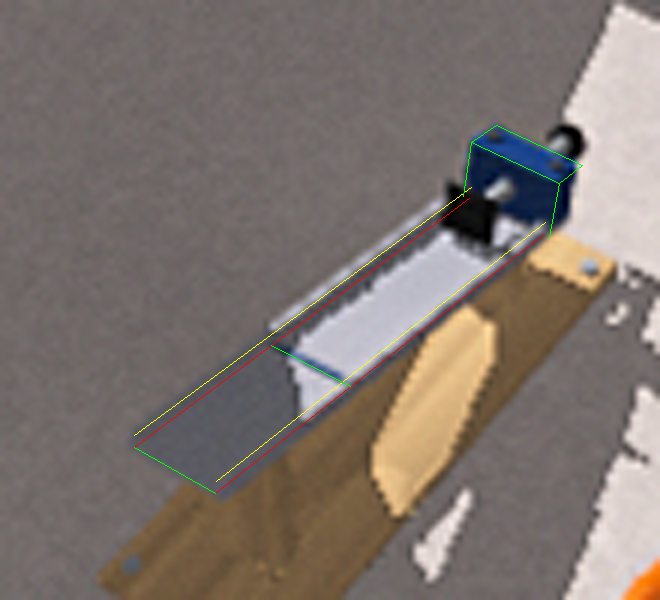

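View pics/ov_top.png

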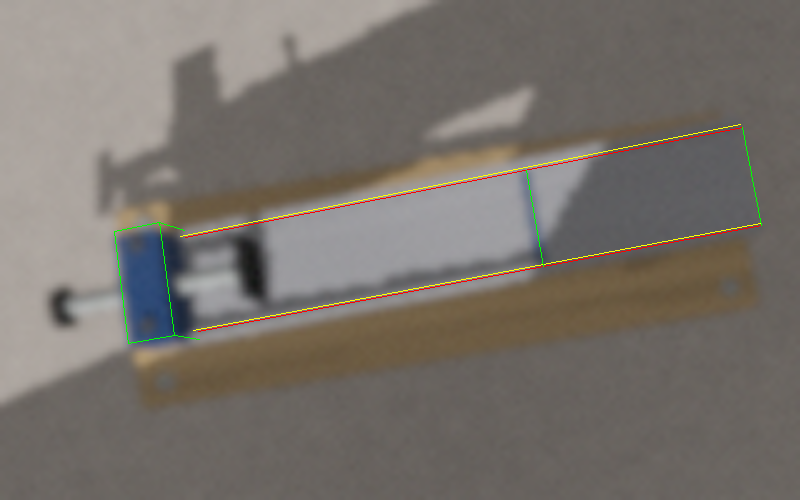

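Both cameras put the puck at about (425, -355), agreeing within 3 mm. I'll move above it, turn the jaws square to the chute, and partly close them to clear the purple neighbour.

{"method": "apply_moves", "body": {"offset": [[1.6,1.6,0],[3.2,3.2,-0.3],[4.8,4.8,-0.8],[6.4,6.4,-1.4],[8,8,-2.2],[9.4,9.6,-3],[9.4,9.6,-3.6],[9.4,9.6,-3.6],[9.4,9.6,-3.6],[9.4,9.6,-3.6],[9.4,9.6,-3.6]], "yaw": [1.6,3.2,4.8,6.4,8,9.6,11.2,12.9,12.9,12.9,12.9], "jaw": [-0.27,-0.27,-0.27,-0.27,-0.27,-0.27,-0.27,-0.27,-0.27,-0.27,-0.27]}}

```text
t: 1.52
eef_pos: [424.2, -355.6, 124.4]
tcp_rot: [-1.418, 1.57, -2.904]
ft_force: [0.6, 0.2, 0.7]
opening: 0.632
```

```bash
cat >> h.py <<'E'
def wsnap(f):
    s=env.state(); c=snap('wrist',f); c['state']=s; pickle.dump(c,open(f'{f}.pkl','wb')); return c
def wcam(c):
    s=c['state']; T=np.eye(4); T[:3,:3]=R.from_euler('xyz',s['tcp_rot']).as_matrix(); T[:3,3]=s['eef_pos']; return T@np.array(c['hand_eye'])
def wray(c,u,v,z):
    T=wcam(c); d=T[:3,:3]@np.array([(u-c['cx'])/c['fx'],(v-c['cy'])/c['fy'],1]); o=T[:3,3]; return o+d*(z-o[2])/d[2]
def wproj(c,P):
    T=wcam(c); q=(np.atleast_2d(P)-T[:3,3])@T[:3,:3]; return np.c_[c['fx']*q[:,0]/q[:,2]+c['cx'],c['fy']*q[:,1]/q[:,2]+c['cy']]
def st():
    s=env.state(); M=R.from_euler('xyz',s['tcp_rot']).as_matrix()
    print('t',round(s['t'],2),'p',s['eef_pos'].round(2),'yAz',np.degrees(np.arctan2(M[1,1],M[0,1])).round(2),'F',s['ft_force'].round(2),'op',round(s['opening'],3)); return s
E
python3 - <<'E'
from h import *
st(); wsnap('w1')
E
```

```text
t 1.52 p [ 424.23 -355.61  124.36] yAz 4.89 F [0.64 0.18 0.67] op 0.632
```

View pics/w1.png

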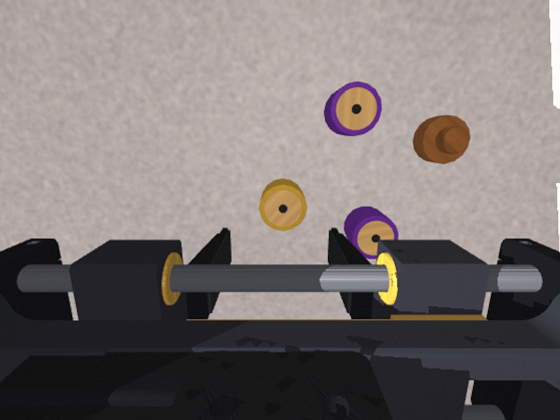

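The wrist view shows the brass puck's top centre (dark hole) at (283,209) between the fingers, a purple one at (375,238), another purple at (356,109), and the knobbed plug at (442,139).

Run:
```python
from h import *
c=pickle.load(open('w1.pkl','rb'))
print(wray(c,283,209,38)); print('purple',wray(c,375,238,38),wray(c,356,109,38)); print(wproj(c,c['state']['eef_pos']))
```

```text
[ 427.427832   -353.79532747   38.        ]
purple [ 515.59284043 -374.30442794   38.        ] [ 480.74213578 -262.12360541   38.        ]
[[279.34538444 246.3065716 ]]
```

{"method": "apply_moves", "body": {"offset": [[0.1,0.05,-1],[0.1,0.05,-2],[0.1,0.05,-3],[0.1,0.05,-3.7],[0.1,0.05,-4.2],[0.1,0.05,-4.38],[0.1,0.05,-4.38],[0.1,0.05,-4.38]], "yaw": [0,0,0,0,0,0,0,0], "jaw": [-0.27,-0.27,-0.27,-0.27,-0.27,-0.27,-0.27,-0.27]}}

```text
t: 2.58
eef_pos: [427.0, -354.6, 15.5]
tcp_rot: [-0.05, 1.57, -1.535]
ft_force: [-0.6, 0.1, -0.2]
opening: 0.637
```

{"method": "apply_moves", "body": {"offset": [[0,0,0],[0,0,0],[0,0,0],[0,0,0],[0,0,0],[0,0,0],[0,0,0]], "yaw": [0,0,0,0,0,0,0], "jaw": [0.0,0.1,0.2,0.4,1,1,1]}}

```text
t: 3.45
eef_pos: [427.1, -354.7, 15.7]
tcp_rot: [0.203, 1.57, -1.282]
ft_force: [-0.1, 1.2, 4.8]
opening: 0.455
```

Run:
```python
from h import *
st(); wsnap('w2')
```

```text
t 3.45 p [ 427.08 -354.69   15.7 ] yAz 4.91 F [-0.12  1.17  4.79] op 0.455
```

View pics/w2.png

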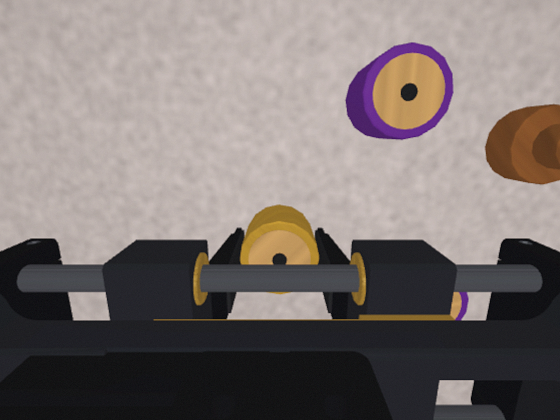

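Gripped: the opening of 0.455 is about 43 mm, and the hole is visible at (279,260) between the pads. I'll lift and carry it above the load point.

{"method": "apply_moves", "body": {"offset": [[0,0,0.6],[0,0,1.6],[0,0,3],[0,0,4.5],[0,0,6],[0,0,7.4],[0.5,1.2,7.6],[1.2,3,7.6],[2,5,7.6],[2.8,7,7.6],[3.6,9,7.6],[4.2,10.6,7.6],[4.7,11.8,7.6],[4.93,12.4,7.6],[4.93,12.45,7.6],[4.93,12.45,7.6],[4.93,12.45,7.6]], "yaw": [0,0,0,0,0,0,0,0,0,0,0,0,0,0,0,0,0], "jaw": [1,1,1,1,1,1,1,1,1,1,1,1,1,1,1,1,1]}}

```text
t: 5.62
eef_pos: [550.0, -44.4, 205.7]
tcp_rot: [0.071, 1.57, -1.415]
ft_force: [-0.0, -0.5, -2.1]
opening: 0.456
```

Run:
```python
from h import *
st(); wsnap('w3')
```

```text
t 5.62 p [550.05 -44.39 205.75] yAz 4.84 F [-0.01 -0.46 -2.15] op 0.456
```

View pics/w3.png

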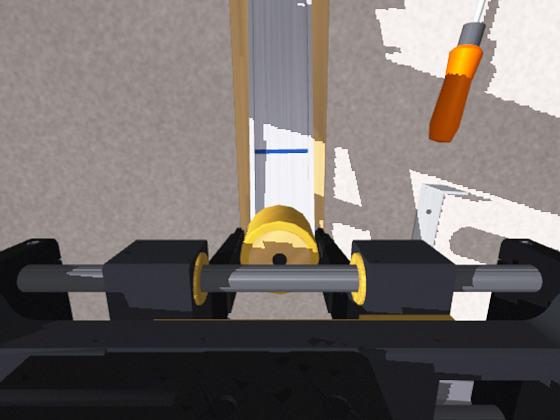

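Run:
```python
from h import *
im=cv2.imread('pics/w3.png')[0:230,220:340]; im=cv2.resize(im,None,fx=5,fy=2.6,interpolation=2); cv2.imwrite('pics/w3c.png',im)
c=pickle.load(open('w3.pkl','rb'))
Rm,o=chan([541.4,53.4,1.6612])
for q in [(-50,-25,0),(-50,25,0),(-50,-25,8),(-50,25,8),(-50,29,8),(-50,-29,8),(50,-25,0),(50,25,0),(50,25,8),(50,-25,8)]: 
    p=wproj(c,Rm@np.array(q)+o)[0]; print(q,p.round(1),((p-(220,0))*(5,2.6)).round())
```

```text
(-50, -25, 0) [305.7 153.5] [428. 399.]
(-50, 25, 0) [252.8 153.8] [164. 400.]
(-50, -25, 8) [306.4 152. ] [432. 395.]
(-50, 25, 8) [252.  152.3] [160. 396.]
(-50, 29, 8) [247.6 152.3] [138. 396.]
(-50, -29, 8) [310.8 152. ] [454. 395.]
(50, -25, 0) [305.1  47.6] [426. 124.]
(50, 25, 0) [252.2  47.9] [161. 125.]
(50, 25, 8) [251.4  43.2] [157. 112.]
(50, -25, 8) [305.9  42.9] [429. 112.]
```

View pics/w3c.png

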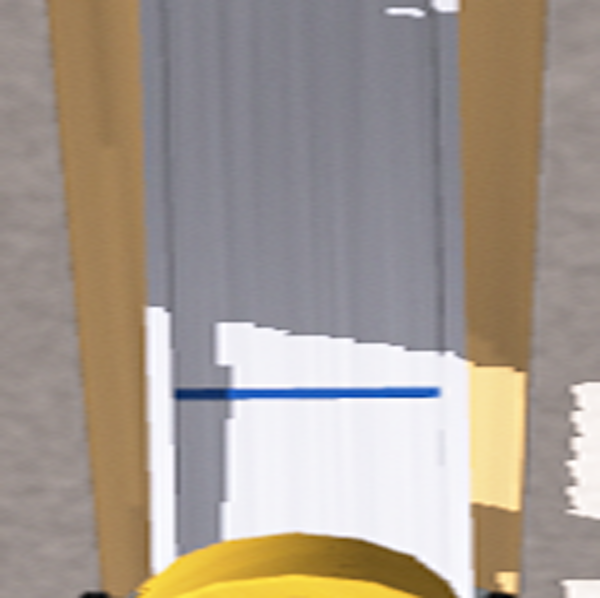

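The blue line runs (255,152)-(308,150) in the wrist picture. That puts the chute centreline about 2 mm further +x than my first fit, and the line about 2.5 mm further downhill. I'll shift to match, descend to just above the walls and look again.

{"method": "apply_moves", "body": {"offset": [[0.09,0.1,-0.5],[0.09,0.1,-1.1],[0.09,0.1,-1.7],[0.09,0.1,-2.1],[0.09,0.1,-2.4],[0.09,0.1,-2.5],[0.09,0.1,-2.5],[0.09,0.1,-2.5]], "yaw": [0.09,0.09,0.09,0.09,0.09,0.09,0.09,0.09], "jaw": [1,1,1,1,1,1,1,1]}}

```text
t: 6.68
eef_pos: [552.5, -41.8, 143.6]
tcp_rot: [0.485, 1.569, -0.992]
ft_force: [-0.2, -1.0, -3.6]
opening: 0.457
```

Run:
```python
from h import *
st(); c=wsnap('w4'); im=cv2.imread('pics/w4.png')[0:290,200:360]; im=cv2.resize(im,None,fx=4,fy=2,interpolation=2); cv2.imwrite('pics/w4c.png',im)
```

```text
t 6.67 p [552.53 -41.82 143.6 ] yAz 5.39 F [-0.23 -0.99 -3.57] op 0.457
```

View pics/w4c.png

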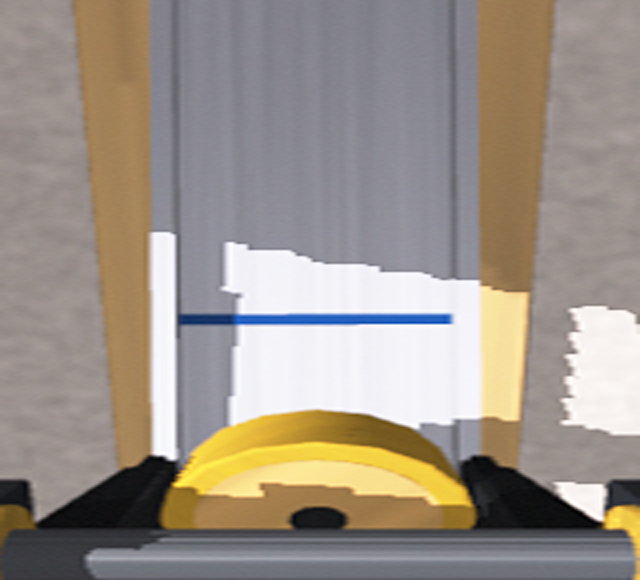

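Run:
```python
from h import *
c=pickle.load(open('w4.pkl','rb'))
a=wray(c,200+179/4,159.7,97.1);b=wray(c,200+452/4,159.5,97.1);print(a,b,(a+b)/2,np.linalg.norm(a-b))
y=np.radians(95.4);m=(a+b)/2; d=np.array([np.cos(y),np.sin(y)])
print('load',m[:2]-d*50*np.cos(np.radians(14)),'origin',m[:2]+d*50*np.cos(np.radians(14)),'tcp along from load',(c['state']['eef_pos'][:2]-m[:2])@d/np.cos(np.radians(14))+50)
```

```text
[522.48202394   5.10960264  97.1       ] [572.65906957  10.01560539  97.1       ] [547.57054676   7.56260401  97.1       ] 50.416314527833514
load [552.13619147 -40.73687196] origin [543.00490205  55.86207999] tcp along from load -1.1500555793854375
```

{"method": "apply_moves", "body": {"offset": [[-0.02,0,-0.15],[-0.02,0,-0.3],[-0.02,0,-0.4],[-0.02,0,-0.44],[-0.02,0,-0.44]], "yaw": [0,0,0,0,0], "jaw": [1,1,1,1,1]}}

```text
t: 7.35
eef_pos: [552.0, -41.8, 132.6]
tcp_rot: [0.465, 1.569, -1.012]
ft_force: [-0.7, -0.8, -2.5]
opening: 0.454
```

{"method": "apply_moves", "body": {"offset": [[0,0,-0.04],[0,0,-0.04]], "yaw": [0,0], "jaw": [1,1]}}

```text
t: 7.6
eef_pos: [552.0, -41.8, 131.5]
tcp_rot: [0.438, 1.569, -1.039]
ft_force: [1.1, -0.7, -4.3]
opening: 0.456
```

{"method": "apply_moves", "body": {"offset": [[0,0,-0.04],[0,0,-0.04]], "yaw": [0,0], "jaw": [1,1]}}

```text
t: 7.85
eef_pos: [552.0, -41.8, 130.5]
tcp_rot: [0.407, 1.569, -1.07]
ft_force: [0.6, -0.5, -3.5]
opening: 0.458
```

{"method": "apply_moves", "body": {"offset": [[0,0,-0.03],[0,0,-0.03]], "yaw": [0,0], "jaw": [1,1]}}

```text
t: 8.1
eef_pos: [552.0, -41.8, 129.9]
tcp_rot: [0.524, 1.569, -0.953]
ft_force: [-0.5, -0.8, -0.5]
opening: 0.458
```

{"method": "apply_moves", "body": {"offset": [[0,0,-0.03],[0,0,-0.03]], "yaw": [0,0], "jaw": [1,1]}}

```text
t: 8.35
eef_pos: [552.1, -41.7, 129.6]
tcp_rot: [0.682, 1.569, -0.795]
ft_force: [-1.9, 0.7, 4.7]
opening: 0.458
```

{"method": "apply_moves", "body": {"offset": [[0,0,-0.03],[0,0,-0.03]], "yaw": [0,0], "jaw": [1,1]}}

```text
t: 8.6
eef_pos: [552.1, -41.6, 129.5]
tcp_rot: [0.81, 1.568, -0.666]
ft_force: [-3.0, 0.9, 7.6]
opening: 0.459
```

Run:
```python
from h import *
st(); c=wsnap('w5'); im=cv2.imread('pics/w5.png')[100:290,200:360]; im=cv2.resize(im,None,fx=4,fy=3,interpolation=2); cv2.imwrite('pics/w5c.png',im)
c=snap('scene','s5');im=cv2.imread('pics/s5.png')[150:260,200:310]; im=cv2.resize(im,None,fx=5,fy=5,interpolation=2); cv2.imwrite('pics/s5c.png',im)
```

```text
t 8.6 p [552.09 -41.64 129.46] yAz 5.39 F [-2.96  0.87  7.56] op 0.459
```

View pics/w5c.png

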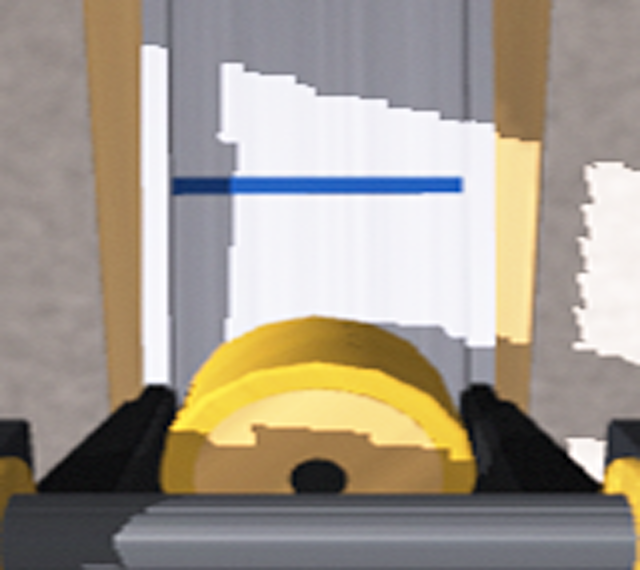

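View pics/s5c.png

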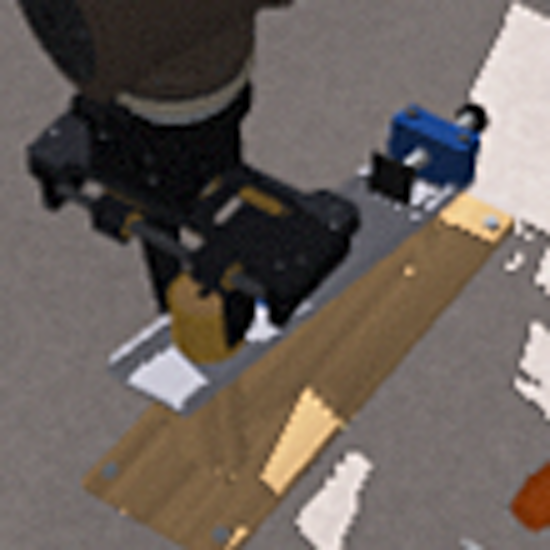

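The puck is in line with the channel and its uphill edge has touched the floor (hole at (279,259), walls visible on both sides). I'll ease the grip so it can pivot flat between the pads while I lower slightly.

{"method": "apply_moves", "body": {"offset": [[0,0,0],[0,0,0]], "yaw": [0,0], "jaw": [0.2,0.14]}}

```text
t: 8.95
eef_pos: [552.1, -41.7, 129.6]
tcp_rot: [0.805, 1.568, -0.672]
ft_force: [-2.0, 0.2, 4.3]
opening: 0.454
```

{"method": "apply_moves", "body": {"offset": [[0,0,-0.03],[0,0,-0.05]], "yaw": [0,0], "jaw": [0.12,0.12]}}

```text
t: 9.2
eef_pos: [552.2, -41.5, 129.1]
tcp_rot: [0.987, 1.568, -0.49]
ft_force: [-3.9, 2.3, 11.9]
opening: 0.457
```

{"method": "apply_moves", "body": {"offset": [[0,0,0],[0,0,0]], "yaw": [0,0], "jaw": [0.1,0.09]}}

```text
t: 9.45
eef_pos: [552.2, -41.5, 129.3]
tcp_rot: [0.998, 1.568, -0.479]
ft_force: [-2.4, 0.7, 6.2]
opening: 0.46
```

{"method": "apply_moves", "body": {"offset": [[0,0,-0.03],[0,0,-0.05]], "yaw": [0,0], "jaw": [0.08,0.08]}}

```text
t: 9.7
eef_pos: [552.3, -41.2, 128.0]
tcp_rot: [1.173, 1.568, -0.304]
ft_force: [0.1, 4.6, 3.8]
opening: 0.461
```

Run:
```python
from h import *
st(); c=wsnap('w6'); im=cv2.imread('pics/w6.png')[100:290,200:360]; im=cv2.resize(im,None,fx=4,fy=3,interpolation=2); cv2.imwrite('pics/w6c.png',im)
```

```text
t 9.7 p [552.31 -41.2  128.03] yAz 5.37 F [0.11 4.56 3.76] op 0.461
```

View pics/w6c.png

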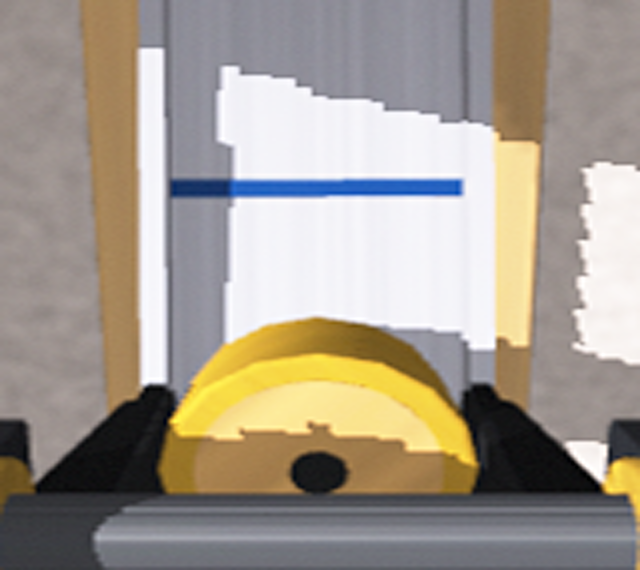

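It's pivoting: the hole has moved up to row 472 of the crop and the side face is narrower. I'll continue.

{"method": "apply_moves", "body": {"offset": [[0,0,-0.03],[0,0,-0.06]], "yaw": [0,0], "jaw": [0.08,0.08]}}

```text
t: 10.0
eef_pos: [552.3, -41.1, 126.3]
tcp_rot: [1.205, 1.568, -0.271]
ft_force: [-0.4, 3.9, 3.8]
opening: 0.459
```

{"method": "apply_moves", "body": {"offset": [[0,0,-0.03],[0,0,-0.04]], "yaw": [0,0], "jaw": [0.08,0.08]}}

```text
t: 10.25
eef_pos: [552.3, -41.0, 125.3]
tcp_rot: [1.215, 1.568, -0.262]
ft_force: [-1.4, 3.9, 3.6]
opening: 0.458
```

Run:
```python
from h import *
st(); c=wsnap('w7'); im=cv2.imread('pics/w7.png')[100:290,200:360]; im=cv2.resize(im,None,fx=4,fy=3,interpolation=2); cv2.imwrite('pics/w7c.png',im)
```

```text
t 10.25 p [552.31 -41.03 125.26] yAz 5.38 F [-1.44  3.9   3.62] op 0.458
```

View pics/w7c.png

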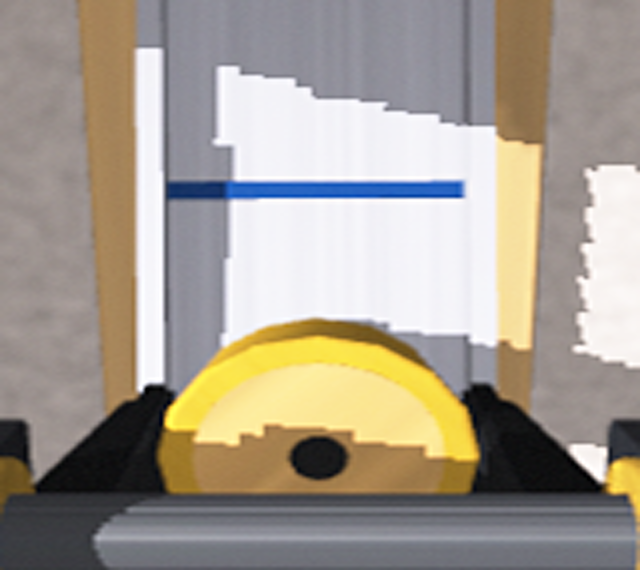

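{"method": "apply_moves", "body": {"offset": [[0,0,-0.02],[0,0,-0.03]], "yaw": [0,0], "jaw": [0.08,0.08]}}

```text
t: 10.55
eef_pos: [552.3, -41.0, 124.5]
tcp_rot: [1.216, 1.568, -0.261]
ft_force: [-0.5, 4.4, 3.3]
opening: 0.462
```

{"method": "apply_moves", "body": {"offset": [[0,0,-0.01],[0,0,-0.02]], "yaw": [0,0], "jaw": [0.08,0.08]}}

```text
t: 10.8
eef_pos: [552.3, -41.1, 123.9]
tcp_rot: [1.208, 1.568, -0.268]
ft_force: [-0.6, 4.4, 3.1]
opening: 0.462
```

Run:
```python
from h import *
st(); c=wsnap('w8'); im=cv2.imread('pics/w8.png')[100:290,200:360]; im=cv2.resize(im,None,fx=4,fy=3,interpolation=2); cv2.imwrite('pics/w8c.png',im)
c=snap('scene','s8');im=cv2.imread('pics/s8.png')[190:230,215:275]; im=cv2.resize(im,None,fx=10,fy=10,interpolation=2); cv2.imwrite('pics/s8c.png',im)
```

```text
t 10.8 p [552.28 -41.05 123.92] yAz 5.38 F [-0.58  4.42  3.13] op 0.462
```

View pics/w8c.png

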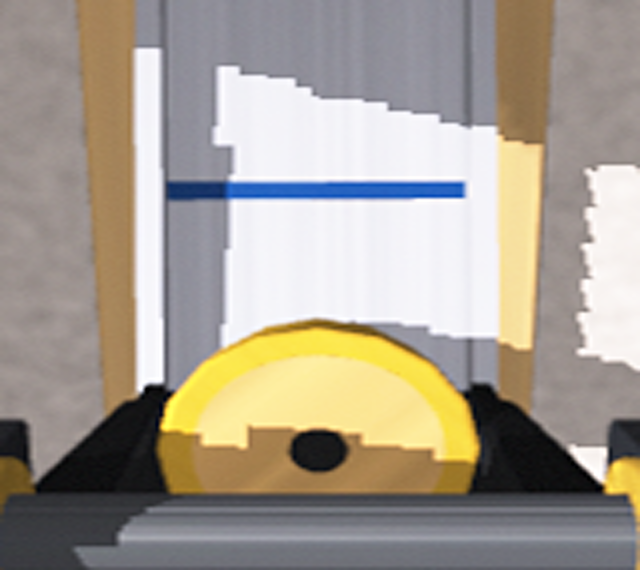

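View pics/s8c.png

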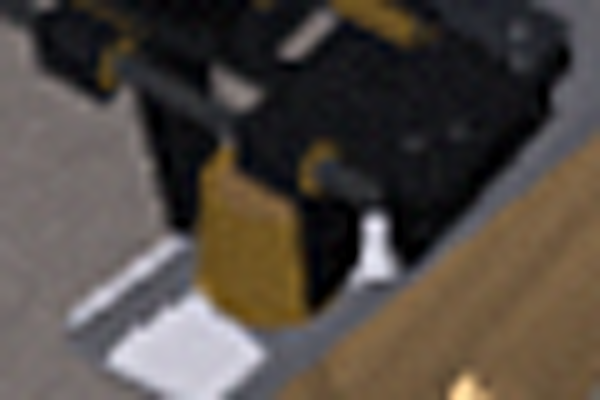

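Run:
```python
from h import *
c=pickle.load(open('w8.pkl','rb'))
crop=lambda p:((p-(200,100))*(4,3)).round()
Rm,o=chan([543.0,55.9,np.radians(95.4)])
P=c['state']['eef_pos']
for tilt in (0,5,8,11,14):
  Ry=R.from_euler('z',np.radians(95.4)).as_matrix()@R.from_euler('y',np.radians(tilt)).as_matrix()
  # uphill corner on the floor, center aligned x=-100 approx
  up=Rm@np.array([-101-22,0,0])+o
  b=up+Ry@np.array([22,0,0])
  print(tilt,'top c',crop(wproj(c,b+Ry@np.array([0,0,38]))),'dn top rim',crop(wproj(c,b+Ry@np.array([22,0,38]))),'dn bot rim',crop(wproj(c,b+Ry@np.array([22,0,0]))))
```

```text
0 top c [[317. 500.]] dn top rim [[317. 382.]] dn bot rim [[316. 326.]]
5 top c [[317. 479.]] dn top rim [[317. 357.]] dn bot rim [[316. 322.]]
8 top c [[317. 466.]] dn top rim [[317. 344.]] dn bot rim [[316. 320.]]
11 top c [[317. 453.]] dn top rim [[317. 331.]] dn bot rim [[316. 319.]]
14 top c [[317. 441.]] dn top rim [[317. 320.]] dn bot rim [[316. 319.]]
```

The observed hole at row 450 and rim at row 325 match a tilt of about 12° out of 14°. I'll lower a little more.

{"method": "apply_moves", "body": {"offset": [[0,0,-0.02],[0,0,-0.03]], "yaw": [0,0], "jaw": [0.08,0.08]}}

```text
t: 11.15
eef_pos: [552.3, -41.1, 123.1]
tcp_rot: [1.204, 1.568, -0.273]
ft_force: [-1.1, 3.9, 2.1]
opening: 0.46
```

{"method": "apply_moves", "body": {"offset": [[0,0,-0.01],[0,0,-0.02]], "yaw": [0,0], "jaw": [0.07,0.07]}}

```text
t: 11.4
eef_pos: [552.3, -41.4, 122.5]
tcp_rot: [1.096, 1.568, -0.381]
ft_force: [-0.0, 0.3, 0.3]
opening: 0.47
```

Run:
```python
from h import *
st(); c=wsnap('w9'); im=cv2.imread('pics/w9.png')[100:290,200:360]; im=cv2.resize(im,None,fx=4,fy=3,interpolation=2); cv2.imwrite('pics/w9c.png',im)
```

```text
t 11.4 p [552.34 -41.38 122.5 ] yAz 5.38 F [-0.03  0.31  0.3 ] op 0.47
```

View pics/w9c.png

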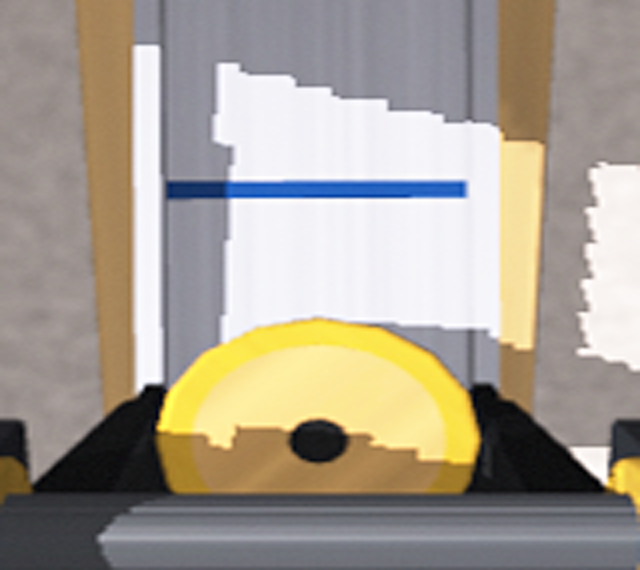

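The puck is now flat (hole at row 440 as predicted, side face hidden) and the forces are near zero. I'll open a little and lift away, then check.

{"method": "apply_moves", "body": {"offset": [[0,0,0],[0,0,0],[0,0,0.2],[0,0,0.8],[0,0,1.6],[0,0,2.4],[0,0,2.8],[0,0,2.8]], "yaw": [0,0,0,0,0,0,0,0], "jaw": [0,-0.15,-0.2,-0.2,-0.2,-0.2,-0.2,-0.2]}}

```text
t: 12.45
eef_pos: [552.5, -41.4, 193.3]
tcp_rot: [1.168, 1.566, -0.309]
ft_force: [0.7, 0.2, -0.4]
opening: 0.6
```

Run:
```python
from h import *
st(); c=wsnap('w10')
im=cv2.imread('pics/w10.png')[80:290,200:360]; im=cv2.resize(im,None,fx=4,fy=2.8,interpolation=2); cv2.imwrite('pics/w10c.png',im)
c=snap('scene','s10');im=cv2.imread('pics/s10.png')[170:240,210:310]; im=cv2.resize(im,None,fx=7,fy=7,interpolation=2); cv2.imwrite('pics/s10c.png',im)
```

```text
t 12.45 p [552.51 -41.38 193.34] yAz 5.38 F [ 0.71  0.25 -0.39] op 0.6
```

View pics/w10c.png

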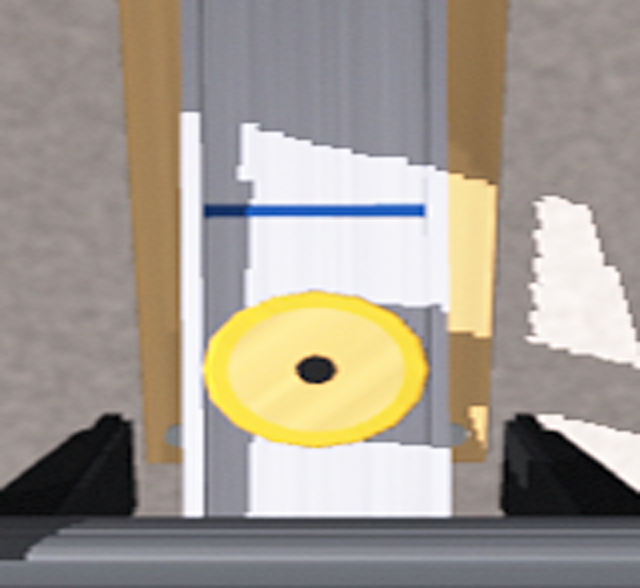

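View pics/s10c.png

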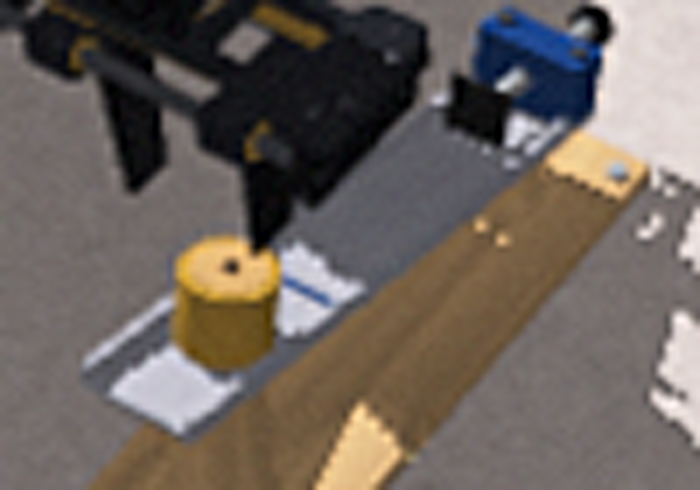

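The puck sits flat in the channel with its centre at wrist pixel (279,212), well uphill of the blue line. Next I'll shut the fingers and go down behind it.

{"method": "apply_moves", "body": {"offset": [[0,-0.4,0],[0.06,-1,0],[0.12,-1.75,0],[0.12,-1.75,-0.2],[0.12,-1.75,-1],[0.12,-1.75,-1.8],[0.12,-1.75,-2.2],[0.12,-1.75,-2.4],[0.12,-1.75,-2.4]], "yaw": [0,0,0,0,0,0,0,0,0], "jaw": [1,1,1,1,1,1,1,1,1]}}

```text
t: 13.68
eef_pos: [555.1, -85.0, 132.2]
tcp_rot: [1.062, 1.568, -0.415]
ft_force: [-0.0, -0.3, 0.1]
opening: 0.006
```

Run:
```python
from h import *
c=pickle.load(open('w10.pkl','rb')); p=wray(c,279,212.1,146.3)
Rm,o=chan([543.0,55.9,np.radians(95.4)]); print('puck top in channel',Rm.T@(p-o))
s=st(); q=Rm.T@(s['eef_pos']-o); print('tcp in channel',q)
h=np.array([np.cos(np.radians(95.4)),np.sin(np.radians(95.4)),0]); print('downhill tip edge',Rm.T@(s['eef_pos']+10*h-o),'uphill tip',Rm.T@(s['eef_pos']-10*h-o)); wsnap('w11')
c=snap('scene','s11');im=cv2.imread('pics/s11.png')[170:240,210:310]; im=cv2.resize(im,None,fx=7,fy=7,interpolation=2); cv2.imwrite('pics/s11c.png',im)
```

```text
puck top in channel [-100.678899     -0.27858639   38.07454666]
t 13.68 p [555.11 -85.04 132.2 ] yAz 5.38 F [-0.05 -0.34  0.05] op 0.006
tcp in channel [-148.66862107    1.20230409   11.58071795]
downhill tip edge [-138.9656638     1.20230409   13.99993691] uphill tip [-158.37157833    1.20230409    9.16149899]
```

View pics/w11.png

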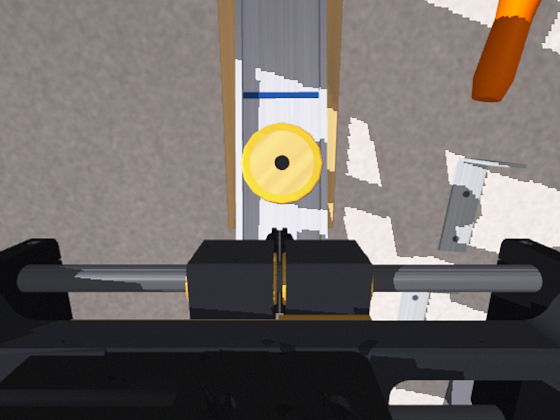

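View pics/s11c.png

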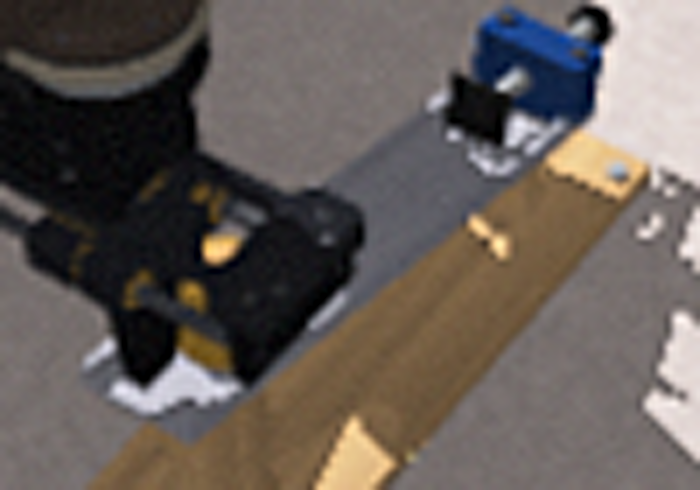

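The closed fingertips are uphill of the puck, at about (280,240), and centred in the channel, with the puck at (282,163). I'll push along the floor slope in steps.

Run:
```python
d=[3,6,9,12,14,16,18,20,23,27,31,36,41,46,51,56,61,65,68,68]
print([[round(.05-.00365*x,3),round(.03864*x,3),round(.08*min(1,x/6)-.00968*x,3)] for x in d])
d=[1,4,8,13,18,23,28,33,38,43,48,53,58,63,68,72,75,77,78,78]
print([[round(-.00365*x,3),round(.03864*x,3),round(-.00968*x,3)] for x in d])
```

```text
[[0.039, 0.116, 0.011], [0.028, 0.232, 0.022], [0.017, 0.348, -0.007], [0.006, 0.464, -0.036], [-0.001, 0.541, -0.056], [-0.008, 0.618, -0.075], [-0.016, 0.696, -0.094], [-0.023, 0.773, -0.114], [-0.034, 0.889, -0.143], [-0.049, 1.043, -0.181], [-0.063, 1.198, -0.22], [-0.081, 1.391, -0.268], [-0.1, 1.584, -0.317], [-0.118, 1.777, -0.365], [-0.136, 1.971, -0.414], [-0.154, 2.164, -0.462], [-0.173, 2.357, -0.51], [-0.187, 2.512, -0.549], [-0.198, 2.628, -0.578], [-0.198, 2.628, -0.578]]
[[-0.004, 0.039, -0.01], [-0.015, 0.155, -0.039], [-0.029, 0.309, -0.077], [-0.047, 0.502, -0.126], [-0.066, 0.696, -0.174], [-0.084, 0.889, -0.223], [-0.102, 1.082, -0.271], [-0.12, 1.275, -0.319], [-0.139, 1.468, -0.368], [-0.157, 1.662, -0.416], [-0.175, 1.855, -0.465], [-0.193, 2.048, -0.513], [-0.212, 2.241, -0.561], [-0.23, 2.434, -0.61], [-0.248, 2.628, -0.658], [-0.263, 2.782, -0.697], [-0.274, 2.898, -0.726], [-0.281, 2.975, -0.745], [-0.285, 3.014, -0.755], [-0.285, 3.014, -0.755]]
```

{"method": "apply_moves", "body": {"offset": [[0.04,0.12,0.01],[0.03,0.23,0.02],[0.02,0.35,-0.01],[0.01,0.46,-0.04],[0,0.54,-0.06],[-0.01,0.62,-0.08],[-0.02,0.7,-0.09],[-0.02,0.77,-0.11],[-0.03,0.89,-0.14],[-0.05,1.04,-0.18],[-0.06,1.2,-0.22],[-0.08,1.39,-0.27],[-0.1,1.58,-0.32],[-0.12,1.78,-0.37],[-0.14,1.97,-0.41],[-0.15,2.16,-0.46],[-0.17,2.36,-0.51],[-0.19,2.51,-0.55],[-0.2,2.63,-0.58],[-0.2,2.63,-0.58]], "yaw": [0,0,0,0,0,0,0,0,0,0,0,0,0,0,0,0,0,0,0,0], "jaw": [1,1,1,1,1,1,1,1,1,1,1,1,1,1,1,1,1,1,1,1]}}

```text
t: 16.27
eef_pos: [550.2, -19.1, 118.1]
tcp_rot: [1.122, 1.568, -0.354]
ft_force: [-0.6, -0.7, -0.6]
opening: 0.007
```

```bash
cat >> h.py <<'E'
def chk(f):
    Rm,o=chan([543.0,55.9,np.radians(95.4)]); h=np.array([np.cos(np.radians(95.4)),np.sin(np.radians(95.4)),0])
    s=st(); print('tip edge',(Rm.T@(s['eef_pos']+10*h-o)).round(2),'F chan',(Rm.T@s['ft_force']).round(2))
    if f: wsnap(f)
E
python3 -c "
from h import *
chk('w12')"
```

```text
t 16.27 p [550.24 -19.09 118.07] yAz 5.39 F [-0.61 -0.65 -0.6 ] op 0.007
tip edge [-71.4   -0.15  16.28] F chan [-0.43  0.67 -0.72]
```

View pics/w12.png

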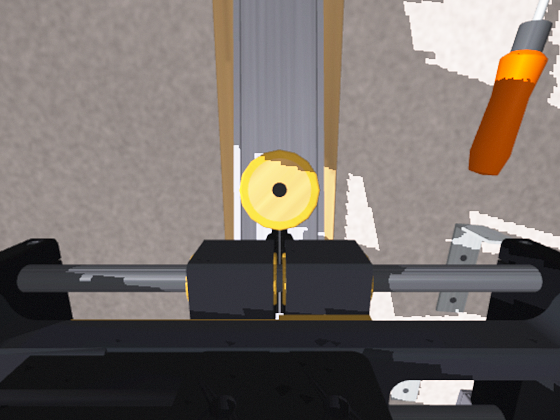

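The puck is moving flat ahead of the fingertips, hole at (279,190), with small forces. I'll continue.

{"method": "apply_moves", "body": {"offset": [[0,0.04,-0.01],[-0.01,0.16,-0.04],[-0.03,0.31,-0.08],[-0.05,0.5,-0.13],[-0.07,0.7,-0.17],[-0.08,0.89,-0.22],[-0.1,1.08,-0.27],[-0.12,1.28,-0.32],[-0.14,1.47,-0.37],[-0.16,1.66,-0.42],[-0.18,1.86,-0.47],[-0.19,2.05,-0.51],[-0.21,2.24,-0.56],[-0.23,2.43,-0.61],[-0.25,2.63,-0.66],[-0.26,2.78,-0.7],[-0.27,2.9,-0.73],[-0.28,2.98,-0.75],[-0.28,3.01,-0.76],[-0.28,3.01,-0.76]], "yaw": [0,0,0,0,0,0,0,0,0,0,0,0,0,0,0,0,0,0,0,0], "jaw": [1,1,1,1,1,1,1,1,1,1,1,1,1,1,1,1,1,1,1,1]}}

```text
t: 18.82
eef_pos: [543.2, 56.1, 99.1]
tcp_rot: [1.125, 1.568, -0.352]
ft_force: [0.0, 0.3, -0.4]
opening: 0.003
```

```bash
python3 -c "
from h import *
chk('w13')
im=cv2.imread('pics/w13.png')[40:260,200:360]; cv2.imwrite('pics/w13c.png',cv2.resize(im,None,fx=4,fy=2.7,interpolation=2))
Rm,o=chan([543.0,55.9,np.radians(95.4)]); c=pickle.load(open('w13.pkl','rb'))
for x in (8,16,24,32): print(x,wproj(c,Rm@np.array([x,0,38])+o))
for x in range(73,124,5): print(x,((wproj(c,Rm@np.array([x,0,34])+o)[0]-(200,40))*(4,2.7)).round())
"
```

```text
t 18.82 p [543.25  56.06  99.09] yAz 5.38 F [ 0.01  0.32 -0.43] op 0.003
tip edge [ 6.43 -0.26 16.12] F chan [ 0.42 -0.04 -0.34]
8 [[278.98795291 231.81822866]]
16 [[278.9836015  217.06508142]]
24 [[278.97924929 202.30920126]]
32 [[278.97489627 187.55058741]]
73 [316. 200.]
78 [316. 176.]
83 [316. 152.]
88 [316. 127.]
93 [316. 103.]
98 [316.  79.]
103 [316.  54.]
108 [316.  30.]
113 [316.   6.]
118 [316. -19.]
123 [316. -43.]
```

View pics/w13c.png

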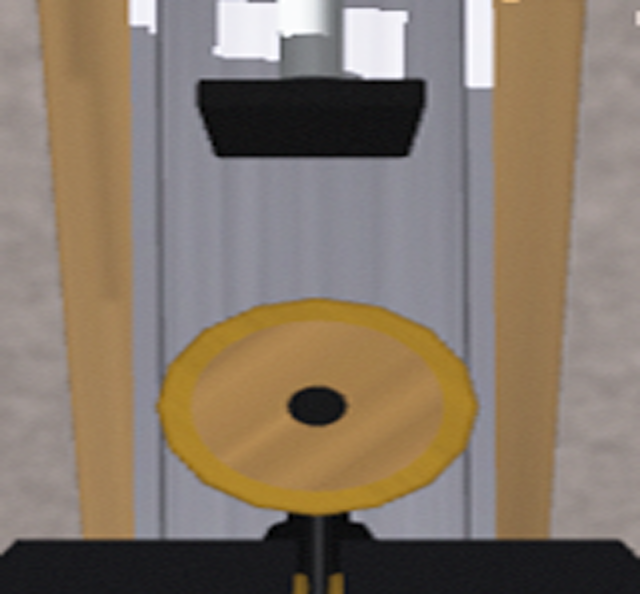

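The pad's uphill face is at about crop row 95–103, so channel x ≈ 93–95. The puck centre is at x ≈ 30.7, leaving a gap of about 41 mm. I'll advance 34 mm, then creep.

{"method": "apply_moves", "body": {"offset": [[0,0.08,-0.02],[-0.02,0.23,-0.06],[-0.04,0.42,-0.11],[-0.06,0.62,-0.15],[-0.08,0.81,-0.2],[-0.1,1,-0.25],[-0.11,1.16,-0.29],[-0.12,1.27,-0.32],[-0.12,1.31,-0.33],[-0.12,1.31,-0.33]], "yaw": [0,0,0,0,0,0,0,0,0,0], "jaw": [1,1,1,1,1,1,1,1,1,1]}}

```text
t: 20.12
eef_pos: [540.3, 88.8, 90.8]
tcp_rot: [1.148, 1.568, -0.329]
ft_force: [0.1, -0.3, 0.7]
opening: 0.005
```

```bash
python3 -c "
from h import *
chk('w14')
im=cv2.imread('pics/w14.png')[90:270,200:360]; cv2.imwrite('pics/w14c.png',cv2.resize(im,None,fx=4,fy=3.3,interpolation=2))"
```

```text
t 20.12 p [540.25  88.82  90.84] yAz 5.38 F [ 0.13 -0.33  0.75] op 0.005
tip edge [40.35 -0.36 16.08] F chan [-0.51 -0.1   0.64]
```

View pics/w14c.png

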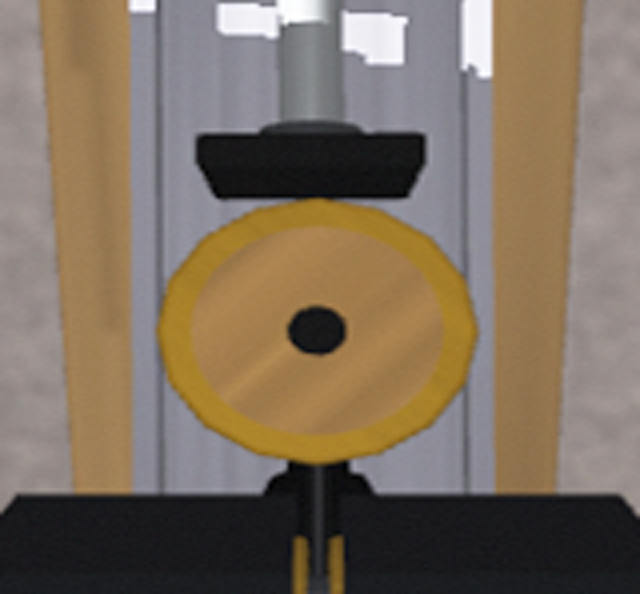

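A few mm remain: the puck rim is at crop row 200 and the pad edge around 160–198. I'll creep by feel.

{"method": "apply_moves", "body": {"offset": [[0,0.04,-0.01],[-0.01,0.08,-0.02],[-0.01,0.1,-0.025],[-0.01,0.12,-0.03],[-0.01,0.12,-0.03]], "yaw": [0,0,0,0,0], "jaw": [1,1,1,1,1]}}

```text
t: 20.8
eef_pos: [540.0, 91.8, 90.1]
tcp_rot: [1.152, 1.568, -0.325]
ft_force: [0.6, -0.9, -0.5]
opening: 0.009
```

{"method": "apply_moves", "body": {"offset": [[0,0.02,-0.005],[0,0.03,-0.007],[0,0.03,-0.007]], "yaw": [0,0,0], "jaw": [1,1,1]}}

```text
t: 21.18
eef_pos: [540.0, 92.6, 89.9]
tcp_rot: [1.15, 1.568, -0.327]
ft_force: [-0.0, -0.4, 0.2]
opening: 0.005
```

```bash
python3 -c "
from h import *
chk('w15')
im=cv2.imread('pics/w15.png')[90:270,200:360]; cv2.imwrite('pics/w15c.png',cv2.resize(im,None,fx=4,fy=3.3,interpolation=2))"
```

```text
t 21.18 p [539.97  92.59  89.89] yAz 5.38 F [-0.03 -0.38  0.21] op 0.005
tip edge [44.24 -0.44 16.07] F chan [-0.41  0.06  0.11]
```

View pics/w15c.png

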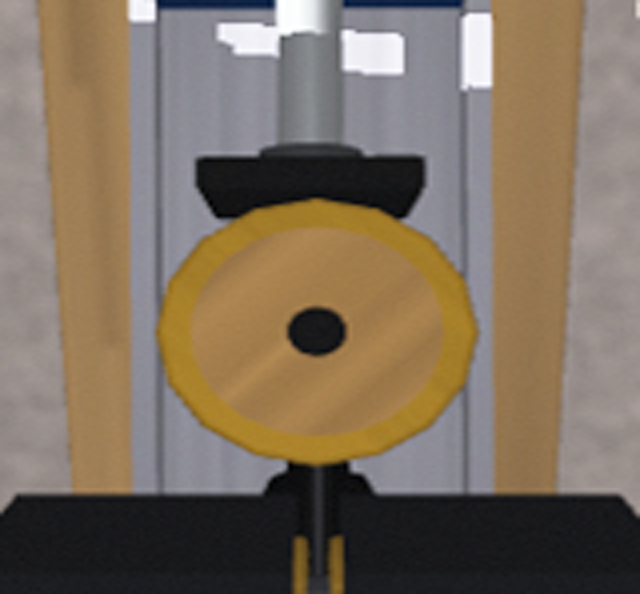

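{"method": "apply_moves", "body": {"offset": [[0,0.02,-0.005],[0,0.04,-0.01],[0,0.04,-0.01]], "yaw": [0,0,0], "jaw": [1,1,1]}}

```text
t: 21.6
eef_pos: [540.0, 93.6, 89.6]
tcp_rot: [1.149, 1.568, -0.328]
ft_force: [-0.3, -0.4, -0.9]
opening: 0.006
```

{"method": "apply_moves", "body": {"offset": [[0,0.02,-0.005],[0,0.02,-0.005]], "yaw": [0,0], "jaw": [1,1]}}

```text
t: 21.85
eef_pos: [540.0, 94.2, 89.5]
tcp_rot: [1.177, 1.568, -0.3]
ft_force: [-0.4, -0.5, 0.9]
opening: 0.004
```

{"method": "apply_moves", "body": {"offset": [[0,0.02,-0.005],[0,0.02,-0.005]], "yaw": [0,0], "jaw": [1,1]}}

```text
t: 22.1
eef_pos: [540.0, 94.7, 89.4]
tcp_rot: [1.152, 1.568, -0.325]
ft_force: [-0.2, -0.6, 0.7]
opening: 0.006
```

{"method": "apply_moves", "body": {"offset": [[0,0.02,-0.005],[0,0.02,-0.005]], "yaw": [0,0], "jaw": [1,1]}}

```text
t: 22.35
eef_pos: [540.0, 95.1, 89.3]
tcp_rot: [1.12, 1.568, -0.356]
ft_force: [0.9, -2.9, 0.9]
opening: 0.004
```

{"method": "apply_moves", "body": {"offset": [[0,0.02,-0.005],[0,0.02,-0.005]], "yaw": [0,0], "jaw": [1,1]}}

```text
t: 22.6
eef_pos: [540.1, 95.5, 89.2]
tcp_rot: [1.088, 1.568, -0.389]
ft_force: [1.3, -4.0, 2.2]
opening: 0.004
```

```bash
python3 -c "
from h import *
chk('w16')
im=cv2.imread('pics/w16.png')[90:270,200:360]; cv2.imwrite('pics/w16c.png',cv2.resize(im,None,fx=4,fy=3.3,interpolation=2))"
```

```text
t 22.6 p [540.07  95.47  89.18] yAz 5.39 F [ 1.33 -3.99  2.21] op 0.004
tip edge [47.18 -0.8  16.07] F chan [-4.51 -0.95  1.16]
```

View pics/w16c.png

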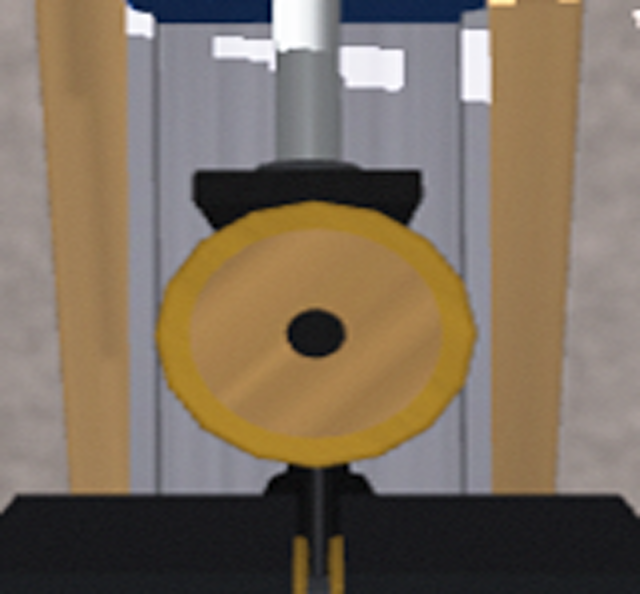

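The pad is met, with about 4.5 N on the pusher. I'll nudge slightly more and hold about a second.

{"method": "apply_moves", "body": {"offset": [[0,0.012,-0.003],[0,0.015,-0.004],[0,0.015,-0.004]], "yaw": [0,0,0], "jaw": [1,1,1]}}

```text
t: 23.02
eef_pos: [540.1, 95.8, 89.1]
tcp_rot: [1.076, 1.568, -0.401]
ft_force: [0.6, -4.8, 1.7]
opening: 0.007
```

```bash
python3 -c "
from h import *
chk(None)"
```

```text
t 23.02 p [540.1   95.79  89.1 ] yAz 5.39 F [ 0.62 -4.81  1.72] op 0.007
tip edge [47.51 -0.86 16.07] F chan [-5.12 -0.16  0.49]
```

{"method": "apply_moves", "body": {"offset": [[0,0.012,-0.003],[0,0.012,-0.003],[0,0.012,-0.003],[0,0.012,-0.003],[0,0.012,-0.003]], "yaw": [0,0,0,0,0], "jaw": [1,1,1,1,1]}}

```text
t: 23.65
eef_pos: [540.2, 96.0, 89.0]
tcp_rot: [1.058, 1.567, -0.419]
ft_force: [0.4, -5.7, 1.5]
opening: 0.005
```

{"method": "apply_moves", "body": {"offset": [[0,0.008,-0.002],[0,0.008,-0.002],[0,0.008,-0.002],[0,0.008,-0.002]], "yaw": [0,0,0,0], "jaw": [1,1,1,1]}}

```text
t: 24.15
eef_pos: [540.2, 96.1, 89.0]
tcp_rot: [1.024, 1.567, -0.453]
ft_force: [0.0, -5.8, 1.7]
opening: 0.004
```

Held at about 4–6 N for over a second. I'll back off slowly uphill along the slope, then lift away.

{"method": "apply_moves", "body": {"offset": [[0,-0.03,0.008],[0,-0.06,0.015],[0.01,-0.1,0.03],[0.02,-0.2,0.05],[0.05,-0.5,0.13],[0.09,-1,0.25],[0.12,-1.3,0.6],[0.12,-1.5,1.5],[0.12,-1.5,2.8],[0.12,-1.5,4],[0.12,-1.5,4],[0.12,-1.5,4]], "yaw": [0,0,0,0,0,0,0,0,0,0,0,0], "jaw": [1,1,1,1,1,1,1,1,1,1,1,1]}}

```text
t: 25.65
eef_pos: [542.9, 58.3, 188.7]
tcp_rot: [0.96, 1.568, -0.517]
ft_force: [0.2, -0.3, -0.7]
opening: 0.003
```

```bash
python3 -c "
from h import *
chk('w17')
im=cv2.imread('pics/w17.png')[0:200,200:360]; cv2.imwrite('pics/w17c.png',cv2.resize(im,None,fx=4,fy=3,interpolation=2))
snap('scene','s17');snap('top','t17');im=cv2.imread('pics/s17.png')[170:240,210:310]; cv2.imwrite('pics/s17c.png',cv2.resize(im,None,fx=7,fy=7,interpolation=2))
a=cv2.imread('pics/s17.png').astype(int);b=cv2.imread('pics/scene0.png').astype(int)
"
```

```text
t 25.65 p [542.85  58.31 188.71] yAz 5.38 F [ 0.21 -0.28 -0.68] op 0.003
tip edge [-1.3040e+01 -8.0000e-02  1.0364e+02] F chan [-0.12 -0.19 -0.73]
```

View pics/w17c.png

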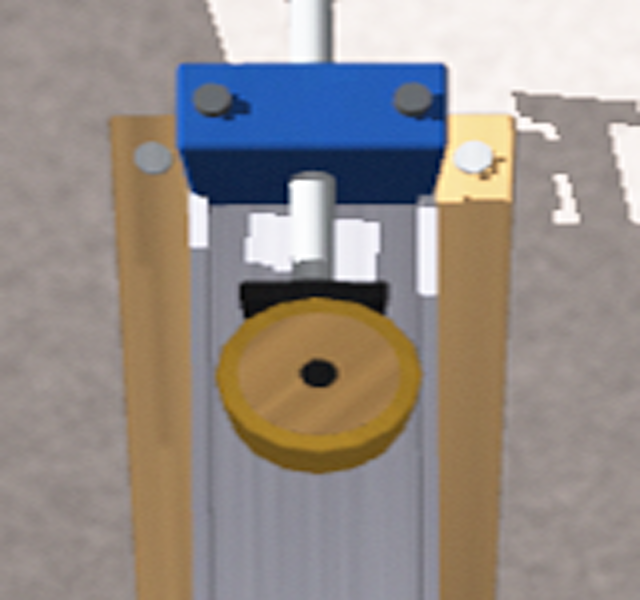

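View pics/s17c.png

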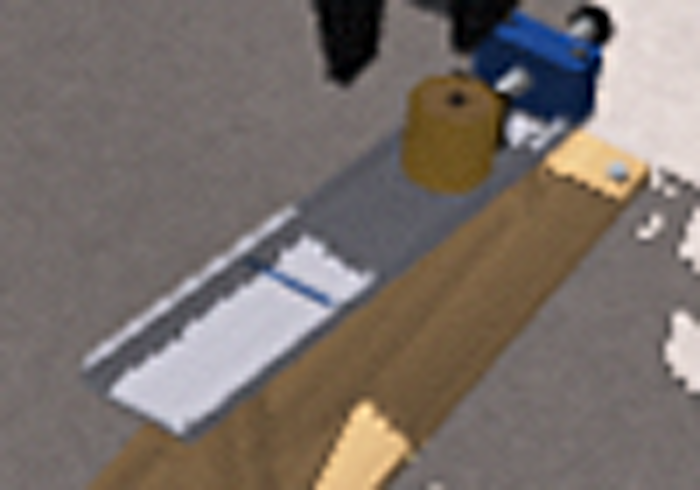

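View pics/s17.png

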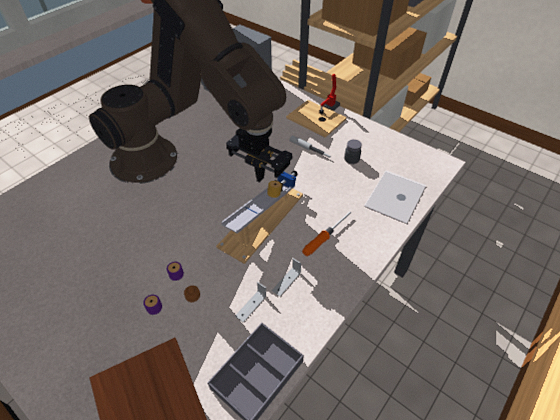

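The puck rests flat against the pad, touching in the wrist crop at (315,300). The purple look-alikes, plug and other items are at their starting pixels, and the arm is clear at 189 mm height. I'm handing in.

```bash
python3 -c "
from h import *
print(env.job_done()); st()"
```

```text
the job is handed in; nothing more can be done
None
the job is handed in; nothing more can be done
```

The puck is loaded and resting flat against the sprung stop, and I handed the job in at about 26 s.

- **Loading:** I lowered the brass puck onto the loading place until its uphill edge touched. Then I eased the grip so it pivoted flat onto the slope, and released it about 1 mm from the load point. The setting-down force read 15 N at most, and images showed the puck lying flat before I let go.
- **Pushing:** I pushed it down flat with the shut fingers. It met the pad and I held it for over a second at about 4.5 to 6 N on the wrist sensor (noise about 1 N), then backed off slowly and lifted away.
- **Last checks:** The wrist and scene pictures show the puck flat and touching the pad, and wrist forces are near zero with the arm clear. In the scene picture the purple look-alikes, plug, screwdriver, brackets, brad pusher and jar look to be where they started; I compared them by eye.
- **Disagreement:** My first chute fit from the fixed cameras was off by about 2 mm. I corrected it with the wrist camera before placing the puck.
- **Not checked:** I could not read the state again after handing in, so nothing confirms the final second afterwards.

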